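# Clear the kitchenette drainer

### The arm

A 6-joint arm with a two-finger parallel gripper is mounted at the origin on the work surface. World frame = base frame: x ahead of the robot, y to its left, z up, the work surface at z = 0. Lengths are in m, angles in rad, forces in N, time in s.
With the tool pointing down it reaches from about 0.275 to 0.825 m from the base axis. Payload 4.9 kg.
Tool frame: the origin (TCP) lies midway between the tips of the shut fingers; the grasp point (between the pads) lies 19 mm behind it (bot.grip_depth is the distance from the TCP to the grasp point, in m); z points along the fingers, y is the line along which they close (so a half turn about z gives the same grasp; the last joint's range is limited). The gripper opens to 85 mm and grips with 20 to 120 N. Pads are 22 mm wide; open, the fingers measure 114 mm over their backs; the gripper's body (76 mm by 85 mm) begins 54 mm behind the grasp point. The pads swing forward as they close: fully open they stand 13 mm farther back than shut.
Start: joints at [1.04, 0.326, -0.193, 1.052, 0, 1.437], TCP at [0.213, 0.507, 0.231] pointing down, gripper open.
Joint ranges: [-2.65, 2.65], [-0.97, 1.79], [-1.3, 1.35], [-1.93, 2.1], [-1.47, 1.37], [-3.14, 3.14]. Speed limits (rad/s): [2.57, 2.57, 3.14, 3.14, 3.14, 3.14].

### API

Orientations are given as a unit quaternion [w, x, y, z].
In Python, from cell import bot gives the robot as it stands. Calls block until the motion is done:
- bot.move_pose(position, orientation): joint-space move of the TCP to a pose.
- bot.move_linear(position, speed=0.15, rotation=None, until_force=None): straight line of the TCP; rotation=None keeps the orientation; speed is the mean speed in m/s. With until_force (N) it stops when the force on the tool has changed by that much, and returns True; else False.
- bot.goto_joints(angles): joint-space move.
- bot.set_gripper(opening, grasp_force=None): opening from 0.0 (shut) to 1.0 (fully open); grasp_force is the grip in N (None keeps the last); returns when the fingers have stopped.
- bot.wait(seconds).
- bot.solve_ik(position, orientation): joint angles nearest the present ones, or None.
- bot.camera(name): name is "scene" or "top"; returns the picture (384x512x3 uint8, red, green, blue); there is no depth.
- bot.calibration(name): a dict with "mtx" (3x3 intrinsics, pixels), "extrinsics" (4x4, takes a point from world to camera coordinates). Camera axes: x right, y down, z forward; pixel columns grow to the right and rows downward; lengths in m; the calibration is good to about 2 mm. A picture is of the moment at which its call begins. calibration takes no time and is no camera call.
A pose or a line that the arm cannot do raises bot.PlanningError and nothing moves.
- bot.close_job(): hands the job in; it is judged then, once.
Trained networks look in the newest picture that a camera, given by its name, has taken for a name from the list of things; names that differ only in an ending like _2 or _b are one class to them, and where a whole thing is asked for, a point or a joint stands for the part that bears it (a point fixed in the world has none). Each returns a list of dicts, best first, with "confidence" (0 to 1); they miss things now and then, are a little off and sometimes report something else, mostly with a low value. They report only what shows in the picture. A call takes as long as a camera call.
- bot.search_frame(camera, thing): "bbox" ([left, top, width, height] in pixels, round what is visible of it).
Readings, each from a call of its own:
- bot.read_clock(): time.
- bot.read_joint_positions(): joint angles.
- bot.read_joint_vel(): joint speeds.
- bot.read_joint_efforts(): joint torques, N m.
- bot.read_position(): TCP position.
- bot.read_tool_rot(): TCP orientation.
- bot.read_ft_force(): force on the tool from outside, world axes, zero at the start.
- bot.read_moment(): the same for the moment, N m.
- bot.read_gripper_width(): opening from 0.0 (shut) to 1.0 (fully open).
- bot.read_finger_force(): force on a finger pad.
Only numpy, scipy, OpenCV 4.12 (cv2) and the standard library are available. Lean on these libraries where they do the work, as an engineer would, in place of code of your own. Each camera call takes 0.05 s, during which the arm holds its last target. There are 200 camera calls.

### The job

Clear the drainer: pile all the oblong plates, right way up, squarely on the cork pad, each lined up edge to edge with the pad beneath, and push the tins one behind another into the wooden lane until they stand upright in a closed-up single file against its end board. Only when all the tins are in, swing the wooden catch fully across the mouth of the lane; leave the soap bottle, mug and bowl alone.

Things in the scene. Friction and masses are not known exactly. Their poses are not given: they have to be found in the camera images.
- plate0: Oblong white ceramic snack plate, one of three or four alike (None if absent), 140 x 60 mm, 14 mm thick over its low rim (treat as a solid slab), 0.2 kg, upright sides: grip it from above across its 60 mm width. Plates stack at a 14 mm pitch. Lies flat on the drainer at first. Origin: centre of the underside; x along the length (either way round), y across, z up.
- plate1: Oblong white ceramic snack plate, one of three or four alike (None if absent), 140 x 60 mm, 14 mm thick over its low rim (treat as a solid slab), 0.2 kg, upright sides: grip it from above across its 60 mm width. Plates stack at a 14 mm pitch. Lies flat on the drainer at first. Origin: centre of the underside; x along the length (either way round), y across, z up.
- plate2: Oblong white ceramic snack plate, one of three or four alike (None if absent), 140 x 60 mm, 14 mm thick over its low rim (treat as a solid slab), 0.2 kg, upright sides: grip it from above across its 60 mm width. Plates stack at a 14 mm pitch. Lies flat on the drainer at first. Origin: centre of the underside; x along the length (either way round), y across, z up.
- plate3: Oblong white ceramic snack plate, one of three or four alike (None if absent), 140 x 60 mm, 14 mm thick over its low rim (treat as a solid slab), 0.2 kg, upright sides: grip it from above across its 60 mm width. Plates stack at a 14 mm pitch. Lies flat on the drainer at first. Origin: centre of the underside; x along the length (either way round), y across, z up.
- tin0: Round metal storage tin with a dark lid band, one of two or three alike (None when absent), 84 mm in diameter (too wide to grip: push it), 70 mm high, about 0.25 kg, standing on the worktop. Origin: centre of the underside; z up.
- tin1: Round metal storage tin with a dark lid band, one of two or three alike (None when absent), 84 mm in diameter (too wide to grip: push it), 70 mm high, about 0.25 kg, standing on the worktop. Origin: centre of the underside; z up.
- tin2: Round metal storage tin with a dark lid band, one of two or three alike (None when absent), 84 mm in diameter (too wide to grip: push it), 70 mm high, about 0.25 kg, standing on the worktop. Origin: centre of the underside; z up.
- rack: Fixed wooden lane without a floor: two parallel rails 24 mm high, 10 mm thick, 262 mm long, 96 mm apart inside (tins have 6 mm each side), closed by an end board 50 mm high. Origin: on the worktop in the middle of the mouth; x points into the lane along the rails (end board's inner face at x = 0.262), y across, z up. Tins pushed home have their centres at x = 0.220, 0.136, 0.052.
- catch (a joint): Wooden bar 100 mm long from its pivot, 16 mm wide, level, its underside 28 and top 46 mm above the worktop. Turns on a vertical pivot just outside the rail nearer the robot. 0: open, pointing straight out of the lane (rack's -x); grows clockwise from above, towards the rack's +y; 1.571: square across the mouth, at its stop. Starts at -0.2 to 0.1, stays where left, moves with a push under 2 N.
- catch_pivot (a point): The catch's pivot axis at mid-height of the bar, 37 mm above the worktop, at x = 0, y = -0.069 in the rack's frame.
- catch_tip (a point): The free end of the catch's bar, 100 mm from the pivot, at mid-height.
- pad: Fixed cork pad on the worktop, 150 x 70 mm and 6 mm thick, on which the plates are piled. Origin: centre of its underside; x along its 150 mm length, y across, z up.
- soap: Bystander: white soap bottle, 60 mm in diameter, 160 mm high. Origin: centre of the underside.
- mug: Bystander: blue mug, 80 mm in diameter, 85 mm high, with a handle. Origin: centre of the underside.
- bowl: Bystander: white bowl, 120 mm in diameter, 55 mm high. Origin: centre of the underside.

How it is judged:
On the way, in this order (a step that is already met when the one before it is completed fails the run):
1. every tin stands in the lane, in single file, with the catch still open (x of tin0 in the frame of rack between 0.044 and 0.262 m and y of tin0 in the frame of rack between -0.012 and 0.012 m and angle between each of tin0, tin1, tin2's own z axis and vertical below 0.1 rad and x of tin1 in the frame of rack between 0.044 and 0.262 m and y of tin1 in the frame of rack between -0.012 and 0.012 m and x of tin2 in the frame of rack between 0.044 and 0.262 m and y of tin2 in the frame of rack between -0.012 and 0.012 m and value of joint catch below 1.1 rad), for 0.2 s.
2. the catch is swung fully across the mouth (value of joint catch above 1.45 rad), for 0.2 s.
At the end, for the whole second after the job is handed in: All plates flat, right way up, at rest on the pad, centres within 9 mm and long sides within 0.09 rad of the pad's; all tins upright in the lane (within 12 mm of its centre line), the first within 10 mm of the end board, gaps under 10 mm; catch above 1.45 rad (horizontal distance between each of plate0, plate1, plate2, plate3 and pad below 0.009 m and angle between the x axis of each of plate0, plate1, plate2, plate3 and the x axis of pad, either way round below 0.09 rad and angle between each of plate0, plate1, plate2, plate3's own z axis and vertical below 0.06 rad and linear speed of each of plate0, plate1, plate2, plate3, tin0, tin1, tin2 below 0.02 m/s and x of tin0 in the frame of rack between 0.044 and 0.262 m and y of tin0 in the frame of rack between -0.012 and 0.012 m and angle between each of tin0, tin1, tin2's own z axis and vertical below 0.1 rad and x of tin1 in the frame of rack between 0.044 and 0.262 m and y of tin1 in the frame of rack between -0.012 and 0.012 m and x of tin2 in the frame of rack between 0.044 and 0.262 m and y of tin2 in the frame of rack between -0.012 and 0.012 m and x of any of tin0, tin1, tin2 in the frame of rack above 0.21 m and (x of tin0 in the frame of rack above 0.21 m or horizontal distance between tin0 and tin1 below 0.094 m or horizontal distance between tin0 and tin2 below 0.094 m) and (x of tin1 in the frame of rack above 0.21 m or horizontal distance between tin1 and tin0 below 0.094 m or horizontal distance between tin1 and tin2 below 0.094 m) and (x of tin2 in the frame of rack above 0.21 m or horizontal distance between tin2 and tin0 below 0.094 m or horizontal distance between tin2 and tin1 below 0.094 m) and value of joint catch above 1.45 rad); the robot touches nothing.
It fails at once if the soap is shoved or knocked over (moved more than 40 mm) (distance of soap from where it was at the start of the episode above 0.04 m).
It fails at once if the mug is shoved or knocked over (moved more than 40 mm) (distance of mug from where it was at the start of the episode above 0.04 m).
It fails at once if the bowl is shoved or knocked over (moved more than 40 mm) (distance of bowl from where it was at the start of the episode above 0.04 m).
Of plate0, plate1, plate2, plate3 only 3 to 4 are there at a start; the rules pass over those that are not, and their reading is None.
Of tin0, tin1, tin2 only 2 to 3 are there at a start; the rules pass over those that are not, and their reading is None.
At some moment in a run one of tin0, tin1, tin2 may be knocked a few centimetres aside while the robot is not near it.
Once in a run the grip may slacken for a moment while it holds something.
It also fails if it takes over 208 s, if anything falls off the work surface, if the arm or the gripper's body presses on something with over 40 N, if the wrist force passes 120 N, or if a joint passes its speed limit or range.

## Working session

There is one attempt and no reset: what is moved stays moved. The work goes in short steps, each a Python script; the robot and the scene stay as the last script left them, time stands still between calls to the robot, and variables do not carry over. Pictures are saved under pics/ and viewed, at most 14 in all, crops included, and the job is handed in when it is done.

```bash
ls; mkdir -p pics
python3 - <<'E'
from cell import bot
import cv2,numpy as np
for c in("top","scene"):
    im=bot.camera(c); cv2.imwrite(f"pics/{c}0.png",im[:,:,::-1])
    k=bot.calibration(c); print(c,np.round(k["mtx"],1).tolist(),np.round(k["extrinsics"],3).tolist())
    for t in("plate0","tin0","rack","catch","pad","soap","mug","bowl"):
        print(t,[(np.round(d["bbox"]).astype(int).tolist(),round(d["confidence"],2)) for d in bot.search_frame(c,t)])
print(bot.read_tool_rot(),bot.read_position(),bot.read_clock(),bot.grip_depth)
E
```

```text
pics
top [[448.9, 0.0, 262.5], [0.0, 448.9, 200.1], [0.0, 0.0, 1.0]] [[0.027, -0.999, 0.021, -0.023], [-0.994, -0.029, -0.11, 0.59], [0.11, -0.018, -0.994, 1.247], [0.0, 0.0, 0.0, 1.0]]
plate0 [([140, 178, 48, 23], 0.95), ([130, 254, 47, 24], 0.76), ([77, 224, 53, 25], 0.61)]
tin0 [([192, 146, 29, 33], 0.7), ([185, 228, 36, 28], 0.69)]
rack [([278, 184, 128, 55], 0.73)]
catch [([276, 228, 40, 14], 0.48)]
pad [([313, 250, 49, 30], 0.56)]
soap [([350, 135, 23, 29], 0.93)]
mug [([396, 260, 42, 37], 0.59)]
bowl [([280, 116, 46, 39], 0.75)]
scene [[371.4, 0.0, 260.1], [0.0, 371.4, 187.7], [0.0, 0.0, 1.0]] [[-0.26, 0.966, -0.011, 0.137], [0.757, 0.197, -0.623, -0.408], [-0.6, -0.171, -0.782, 1.534], [0.0, 0.0, 0.0, 1.0]]
plate0 [([380, 187, 44, 23], 0.85), ([331, 161, 49, 23], 0.79), ([217, 156, 33, 13], 0.72), ([322, 216, 45, 22], 0.67)]
tin0 [([300, 155, 27, 40], 0.83), ([284, 212, 30, 39], 0.55)]
rack [([127, 150, 124, 52], 0.88)]
catch [([220, 156, 33, 8], 0.7), ([334, 164, 44, 20], 0.43)]
pad [([186, 136, 43, 23], 0.57)]
soap [([135, 186, 29, 43], 0.84)]
mug [([134, 106, 34, 37], 0.69)]
bowl [([179, 216, 41, 39], 0.76)]
[8.09140524e-06 1.97098018e-01 9.80383788e-01 1.53724107e-05] [0.21256649 0.50729691 0.23129663] 0.9 0.0187
```

Run:
```python
import cv2
a=cv2.imread("pics/top0.png")[80:320,50:450]; cv2.imwrite("pics/top0c.png",cv2.resize(a,(800,480),interpolation=cv2.INTER_CUBIC))
a=cv2.imread("pics/scene0.png")[80:290,110:450]; cv2.imwrite("pics/scene0c.png",cv2.resize(a,(800,494),interpolation=cv2.INTER_CUBIC))
```

```text
(no output)
```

View pics/top0c.png

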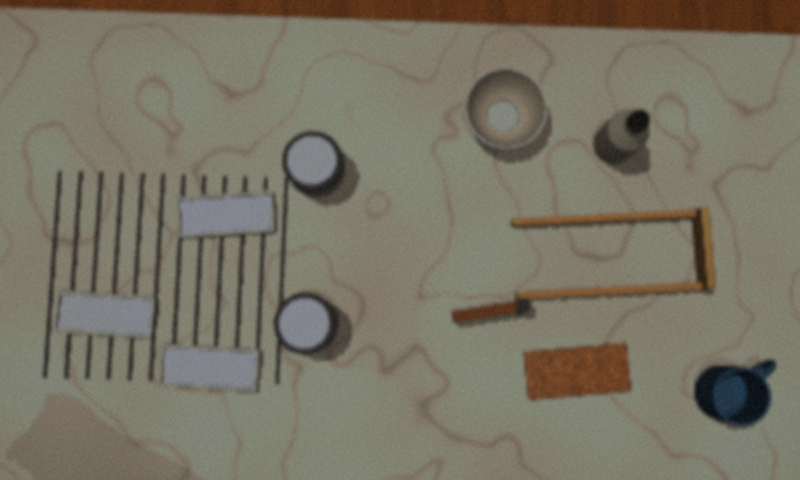

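View pics/scene0c.png

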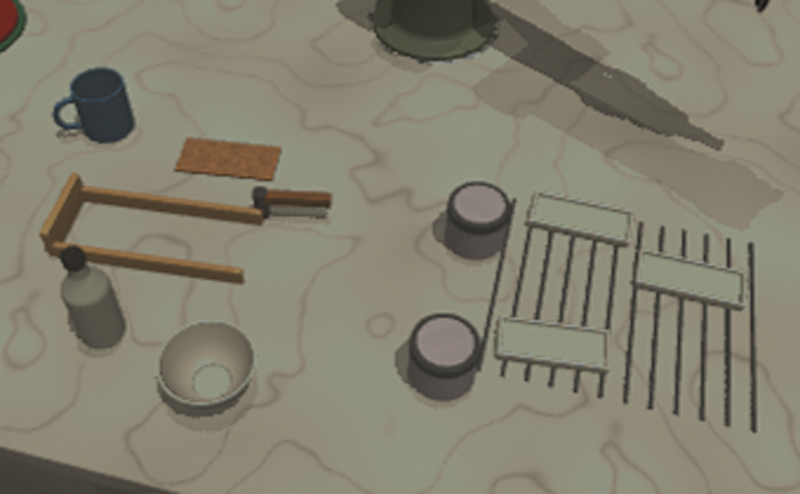

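The top view shows three plates (crop px ≈ 227,215 / 105,315 / 211,368), two tins (312,160 / 305,323), the lane with its mouth on the left at x≈515, the open catch at (455–525, 310), and the pad at (578,371). Next I segment these for metric poses.

```bash
cat > vis.py <<'E'
from cell import bot
import cv2,numpy as np
def proj(c,P):
    k=bot.calibration(c);E=np.array(k["extrinsics"]);q=(E[:3,:3]@np.atleast_2d(P).T).T+E[:3,3]
    q=q@np.array(k["mtx"]).T;return q[:,:2]/q[:,2:]
def unproj(c,uv,z):
    k=bot.calibration(c);E=np.array(k["extrinsics"]);M=np.array(k["mtx"])@E
    H=np.c_[M[:,0],M[:,1],M[:,2]*z+M[:,3]]
    uv=np.atleast_2d(uv).astype(float);p=np.linalg.solve(H,np.c_[uv,np.ones(len(uv))].T);return (p[:2]/p[2]).T
def masks(im):
    f=im.astype(np.float32);r,g,b=cv2.split(cv2.GaussianBlur(cv2.resize(f,None,fx=4,fy=4,interpolation=cv2.INTER_CUBIC),(0,0),2))
    return r,g,b
def upx(p): return (np.asarray(p,float)+.5)/4-.5
def blobs(m,amin=200):
    m=m.astype(np.uint8);cs,_=cv2.findContours(m,cv2.RETR_EXTERNAL,cv2.CHAIN_APPROX_NONE)
    return [c for c in cs if cv2.contourArea(c)>amin*16]
def rect(c,cam,z):
    w=unproj(cam,upx(c[:,0,:]),z);r=cv2.minAreaRect((w*1000).astype(np.float32))
    bx=cv2.boxPoints(r);e=[bx[1]-bx[0],bx[2]-bx[1]];l=[np.linalg.norm(v) for v in e];i=int(l[1]>l[0])
    a=np.arctan2(e[i][1],e[i][0]);a=(a+np.pi/2)%np.pi-np.pi/2
    return np.array(r[0])/1000,a,max(l),min(l)
def white(cam,im): 
    r,g,b=masks(im);return (b-g>-2)&(g>110)
def orange(im):
    r,g,b=masks(im);return (r-b>35)
def look(cam="top",name=None):
    im=bot.camera(cam)
    if name: cv2.imwrite("pics/"+name,im[:,:,::-1])
    return im
E
python3 - <<'E'
from vis import *
im=cv2.imread("pics/top0.png")[:,:,::-1]
for n,(u,v) in dict(plate=(163,187),lid=(206,160),table=(250,200),pad=(339,265),rail=(350,187),catch=(290,236),bowl=(301,137)).items(): print(n,im[v,u])
r,g,b=masks(im)
for nm,m in(("white",(b-g>0)&(g>110)),("orange",r-b>30)):
    for c in blobs(m,60):
        x=upx(c[:,0,:]);print(nm,x.min(0).round(),x.max(0).round(),[np.round(v,4) for v in rect(c,"top",{"white":.02}.get(nm,.006))])
E
```

```text
plate [130 132 143]
lid [131 134 139]
table [132 126 110]
pad [107  65  38]
rail [124  99  68]
catch [88 53 27]
bowl [127 133 124]Traceback (most recent call last):
  File "<stdin>", line 7, in <module>
  File "vis.py", line 18, in rect
    w=unproj(cam,upx(c[:,0,:]),z);r=cv2.minAreaRect((w*1000).astype(np.float32))
  File "vis.py", line 7, in unproj
    k=bot.calibration(c);E=np.array(k["extrinsics"]);M=np.array(k["mtx"])@E
                                                       ~~~~~~~~~~~~~~~~~~^~
ValueError: matmul: Input operand 1 has a mismatch in its core dimension 0, with gufunc signature (n?,k),(k,m?)->(n?,m?) (size 4 is different from 3)
```

```bash
sed -i 's/\["mtx"\])@E$/["mtx"])@E[:3]/' vis.py
python3 - <<'E'
from vis import *
im=cv2.imread("pics/top0.png")[:,:,::-1]
r,g,b=masks(im)
for nm,m in(("white",(b-g>-4)&(g>100)),("orange",r-b>42)):
    for c in blobs(m,60):
        x=upx(c[:,0,:]);
        if x[:,1].min()<90 or x[:,1].max()>300: continue
        for z in {"white":(.02,.07),"orange":(.006,.024)}[nm]:
            print(nm,z,x.min(0).round(),x.max(0).round(),[np.round(v,4).tolist() for v in rect(c,"top",z)],(cv2.minEnclosingCircle(unproj("top",upx(c[:,0]),z).astype(np.float32)*1000)[0]))
print("catch/rail hand px:")
for n,px,z in (("catch pivot,tip",[(310,232),(276,238)],.046),("rail far mouth/end, near mouth/end",[(305,191),(400,186),(309,228),(398,224)],.024)): print(n,unproj("top",px,z).round(3).tolist())
s=cv2.imread("pics/scene0.png")[:,:,::-1];r,g,b=masks(s)
print([s[v,u].tolist() for u,v in((355,172),(345,226),(313,166),(260,200),(202,147))])
E
```

```text
white 0.02 [131. 253.] [178. 275.] [[0.4035, 0.2934], 1.5343999862670898, 132.74009704589844, 55.65299987792969] (403.05145263671875, 292.8865966796875)
white 0.07 [131. 253.] [178. 275.] [[0.4052, 0.2826], 1.5343999862670898, 127.57140350341797, 53.48590087890625] (404.8408203125, 282.148681640625)
white 0.02 [189. 229.] [214. 253.] [[0.4691, 0.1634], -1.5322999954223633, 68.72689819335938, 68.6698989868164] (469.2348937988281, 162.82833862304688)
white 0.07 [189. 229.] [214. 253.] [[0.4683, 0.1577], -1.5322999954223633, 66.05079650878906, 65.99620056152344] (468.447265625, 157.15463256835938)
white 0.02 [ 78. 227.] [126. 248.] [[0.4735, 0.4449], 1.530400037765503, 131.7017059326172, 54.15810012817383] (475.5392761230469, 444.63543701171875)
white 0.07 [ 78. 227.] [126. 248.] [[0.4725, 0.4282], 1.530400037765503, 126.57350158691406, 52.04930114746094] (474.5060729980469, 427.98870849609375)
white 0.02 [139. 177.] [185. 197.] [[0.6219, 0.282], -1.482200026512146, 131.82080078125, 55.59349822998047] (622.357666015625, 282.08673095703125)
white 0.07 [139. 177.] [185. 197.] [[0.6152, 0.
[... 2153 characters left out ...]
192.] [[0.6331, -0.2644], -1.4952000379562378, 267.9710998535156, 12.680399894714355] (632.7232666015625, -264.4678649902344)
orange 0.006 [400. 183.] [407. 224.] [[0.5957, -0.4196], 0.07829999923706055, 119.32980346679688, 15.039799690246582] (595.7371826171875, -420.328369140625)
orange 0.024 [400. 183.] [407. 224.] [[0.5936, -0.4136], 0.07829999923706055, 117.67520141601562, 14.831299781799316] (593.7025146484375, -414.26251220703125)
catch/rail hand px:
catch pivot,tip [[0.503, -0.142], [0.483, -0.047]]
rail far mouth/end, near mouth/end [[0.621, -0.128], [0.644, -0.404], [0.515, -0.142], [0.533, -0.398]]
[[143, 148, 127], [143, 147, 127], [138, 128, 122], [144, 139, 121], [126, 90, 59]]
```

```bash
cat > rob.py <<'E'
from vis import *
from scipy.spatial.transform import Rotation as R
def quat(u):  # tool down, tool y along 2D u (sign chosen for the last joint)
    u=np.array(u,float)/np.linalg.norm(u);c=[]
    for s in(1,-1):
        a=s*u;M=np.c_[[-a[1],a[0],0],[a[0],a[1],0],[0,0,-1]]
        q=R.from_matrix(M).as_quat();q=q[[3,0,1,2]];p=bot.solve_ik([.5,0.05,.2],q)
        if p is not None: c.append((abs(p[5]),q))
    return min(c,key=lambda t:t[0])[1]
d=lambda a:np.array([np.cos(a),np.sin(a)])
PAD=np.array([.4117,-.2295]);PADA=-1.4633
MOUTH=np.array([.5698,-.1381]);LX=np.array([.079,-.9969]);LY=np.array([.9969,.079])
lane=lambda s,y=0:MOUTH+s*LX+y*LY
tolane=lambda p:np.array([(p-MOUTH)@LX,(p-MOUTH)@LY])
def whites(z=.07,im=None):
    im=look() if im is None else im
    r,g,b=masks(im);o=[]
    for c in blobs((b-g>-4)&(g>100),60):
        x=upx(c[:,0])
        if x[:,1].min()<90 or x[:,1].max()>300: continue
        o.append((rect(c,"top",z),x.min(0),x.max(0)))
    return o
def tins(im=None):
    return [r[0] for r,lo,hi in whites(.07,im) if r[2]<80 and r[3]>50]
def plates(z,im=None):
    return [r[:2] for r,lo,hi in whites(z,im) if r[2]>110 and r[3]>40]
E
python3 - <<'E'
from rob import *
s=bot.search_frame("scene","plate0")
im=cv2.imread("pics/top0.png")[:,:,::-1]
bb=[(380,187,44,23),(331,161,49,23),(322,216,45,22)]
for zt in(.014,.020,.026,.032,.04):
    for p,a in plates(zt,im):
        c=[p+i*.07*d(a)+j*.03*np.array([-np.sin(a),np.cos(a)]) for i in(1,-1) for j in(1,-1)]
        q=proj("scene",[[*v,z] for v in c for z in(zt-.014,zt)]);l=q.min(0);h=q.max(0);m=(l+h)/2
        b=min(bb,key=lambda b:np.hypot(b[0]+b[2]/2-m[0],b[1]+b[3]/2-m[1]))
        print(zt,p.round(3),np.round(m-[b[0]+b[2]/2,b[1]+b[3]/2],1),np.round(h-l-b[2:],1))
for t in(((303,136),.03),((361,150),.05),((415,277),.05)): print(unproj("top",*t).round(3))
print(bot.solve_ik([.5,.1,.2],quat([1,0])),quat([1,0]))
E
```

```text
0.014 [0.403 0.295] [-0.2  0.6] [-3.4  1.9]
0.014 [0.474 0.447] [-0.3  0.2] [4.4 4.6]
0.014 [0.623 0.283] [-1.  -0.7] [4.1 4. ]
0.02 [0.403 0.293] [-0.3 -0.6] [-3.2  2. ]
0.02 [0.473 0.445] [-0.4 -1.1] [4.6 4.7]
0.02 [0.622 0.282] [-1.1 -2.1] [4.3 4. ]
0.026 [0.404 0.292] [-0.3 -1.8] [-3.  2.]
0.026 [0.473 0.443] [-0.5 -2.4] [4.8 4.7]
0.026 [0.621 0.281] [-1.1 -3.5] [4.4 4.1]
0.032 [0.404 0.291] [-0.4 -3.1] [-2.9  2.1]
0.032 [0.473 0.441] [-0.6 -3.7] [5.  4.8]
0.032 [0.62 0.28] [-1.2 -4.9] [4.6 4.1]
0.04 [0.404 0.289] [-0.5 -4.7] [-2.6  2.1]
0.04 [0.473 0.438] [-0.7 -5.5] [5.2 4.8]
0.04 [0.619 0.278] [-1.3 -6.9] [4.9 4.2]
[[ 0.781 -0.119]]
[[ 0.741 -0.284]]
[[ 0.386 -0.436]]
[ 0.05254811  0.27686799 -0.34610763  0.94782071  0.          1.62334444] [0.         0.70710678 0.70710678 0.        ]
```

```bash
cat >> rob.py <<'E'
def pick_place(p,a,n):
    """plate at p, long axis a; lay as n-th (0..) on the pile"""
    q=quat([-np.sin(a),np.cos(a)]);bot.move_pose([*p,.12],q);bot.set_gripper(1.0,60)
    print("down hit",bot.move_linear([*p,.001],.12,until_force=12))
    bot.set_gripper(.4,60);print("grip",bot.read_gripper_width(),bot.read_finger_force())
    bot.move_linear([*p,.12],.2)
    q2=quat([-np.sin(PADA),np.cos(PADA)]);bot.move_pose([*PAD,.13],q2)
    print("held",bot.read_gripper_width(),bot.read_finger_force())
    zt=.006+.014*n-.002
    bot.move_linear([*PAD,zt+.02],.15)
    print("land",bot.move_linear([*PAD,zt-.006],.03,until_force=4),bot.read_position()[2],zt)
    bot.set_gripper(1.0);bot.move_linear([*PAD,.14],.2);print("t",bot.read_clock())
E
python3 - <<'E'
from rob import *
im=cv2.imread("pics/top0.png")[:,:,::-1]
P=[x for x in plates(.017,im) if abs(x[0][0]-.403)<.02][0];print(P)
pick_place(*P,0)
im=look("top");cv2.imwrite("pics/t1.png",cv2.resize(im[130:330,60:460,::-1],(800,400)))
for z in(.017,.02):
    for r in plates(z,im): print(z,r[0].round(4),round(r[1],3))
E
```

```text
(array([0.40335049, 0.29404214]), np.float32(1.5343686))
down hit False
grip 0.6794812302452908 63.5935378074646
held 0.6763746514669783 64.49781775474548
land True 0.008145636942993226 0.004
t 9.1417
0.017 [0.4741 0.4454] 1.52
0.017 [0.6218 0.2819] -1.453
0.02 [0.474  0.4444] 1.52
0.02 [0.6214 0.2813] -1.453
```

View pics/t1.png

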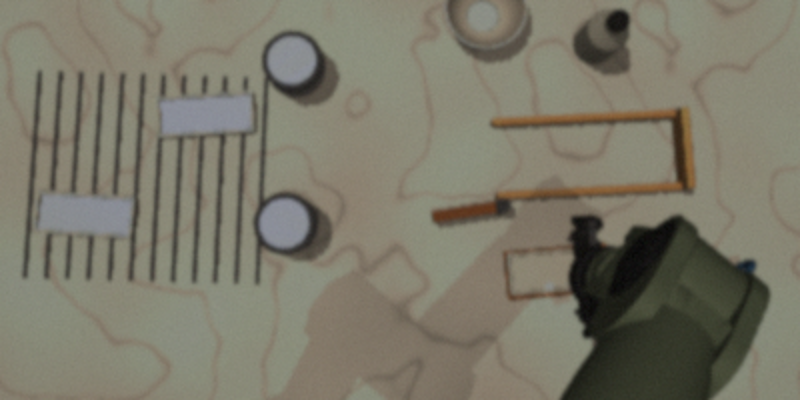

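First plate lies on the pad, with the rim visible at (505–575, 250–297); the rest is unchanged. On to the other two.

```bash
sed -i 's/zt=.006+.014\*n-.002/zt=.007+.014*n/' rob.py
python3 - <<'E'
from rob import *
for n in(1,2):
    P=min(plates(.015),key=lambda x:np.hypot(*(x[0]-[.47,.3])) if x[0][1]>.1 else 9);print(P)
    pick_place(*P,n)
bot.move_pose([.40,.10,.25],quat([1,0]))
im=look("top");cv2.imwrite("pics/t2.png",cv2.resize(im[110:310,60:460,::-1],(800,400)))
for r in plates(.048,im): print(r[0].round(4),round(r[1],3), "err mm",((r[0]-PAD)*1000).round(1),r[1]-PADA)
T=tins(im);print([t.round(4) for t in T],bot.read_clock())
E
```

```text
(array([0.47379208, 0.44568954]), np.float32(1.5315748))
down hit False
grip 0.674836900781239 65.00327825546265
held 0.675307651912169 64.51119303703308
land True 0.022399202046544348 0.021
t 19.0333
(array([0.6222583 , 0.28294489]), np.float32(-1.4809687))
down hit False
grip 0.6816539604055941 65.00186920166016
held 0.6779899994494843 64.45827841758728
land True 0.03642086178226453 0.035
t 27.8917
[array([0.6728, 0.129 ])] 29.25
```

View pics/t2.png

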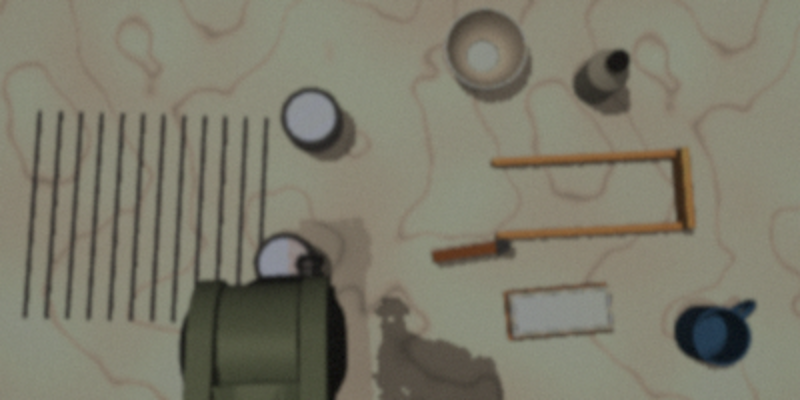

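Pile sits on the pad (503–612, 287–337); tin B was knocked to about (0.673, 0.129) m; drainer is empty. Now push tin A with the half-open fingers as a cradle.

```bash
cat >> rob.py <<'E'
OFF=.045;ZP=.028
def push(p,w,f=None,over=0.0):
    """push tin centred at p to w, fingers as a cradle 50 mm wide"""
    v=(w-p)/np.linalg.norm(w-p);q=quat([-v[1],v[0]]);s=p-(OFF+.025)*v
    bot.set_gripper(.59);bot.move_pose([*s,.14],q);bot.move_linear([*s,ZP],.15)
    e=w-(OFF-over)*v
    hit=bot.move_linear([*e,ZP],.1,until_force=f) if f else bot.move_linear([*e,ZP],.1)
    tp=np.array(bot.read_position());print("push end",tp.round(4),hit,np.round(bot.read_ft_force(),1))
    b=tp[:2]-.03*v;bot.move_linear([*b,ZP],.15);bot.move_linear([*b,.14],.25)
def away(): bot.move_pose([.33,.25,.25],quat([1,0]))
E
python3 - <<'E'
from rob import *
away();T=tins();print(T)
p=min(T,key=lambda t:t[0]);push(p,lane(-.16));away()
im=look("top");T=tins(im);print([(t.round(4),tolane(t).round(4)) for t in T],bot.read_clock())
cv2.imwrite("pics/t3.png",cv2.resize(im[110:310,60:460,::-1],(800,400)))
E
```

```text
[array([0.46860764, 0.15734305]), array([0.67278912, 0.12901413])]
push end [0.5325 0.0592 0.028 ] False [-0.2  1.1  1. ]
[(array([0.5578, 0.0217]), array([-0.1602,  0.0007])), (array([0.6728, 0.129 ]), array([-0.2581,  0.1238]))] 36.1583
```

View pics/t3.png

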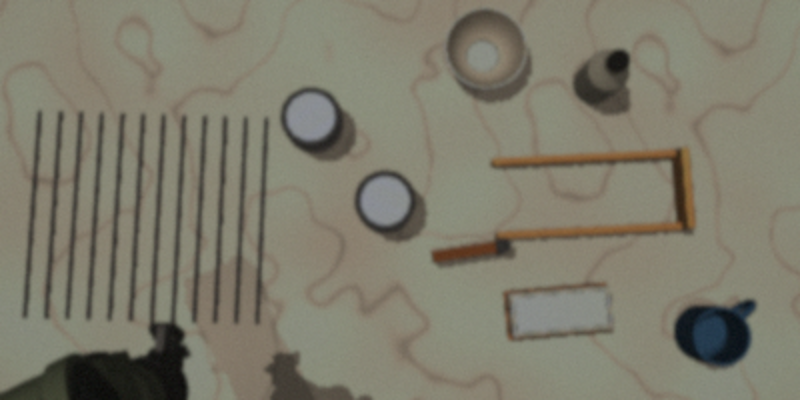

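The push landed within 1 mm (tin A at (385,200) on the lane axis). Now push it in, then the second tin.

Run:
```python
from rob import *
A=min(tins(),key=lambda t:abs(tolane(t)[1]));push(A,lane(.15));away()
im=look();T=tins(im);print([(t.round(4),tolane(t).round(4)) for t in T],bot.read_clock())
B=min(T,key=lambda t:tolane(t)[0]);push(B,lane(-.16));away()
im=look();T=tins(im);print([(t.round(4),tolane(t).round(4)) for t in T],bot.read_clock())
cv2.imwrite("pics/t4.png",cv2.resize(im[110:310,60:460,::-1],(800,400)))
```

```text
push end [ 0.5782 -0.2426  0.028 ] False [ 0.4  1.7 -0.2]
[(array([ 0.583 , -0.2869]), array([0.1494, 0.0014])), (array([0.6728, 0.129 ]), array([-0.2581,  0.1238]))] 44.8917
push end [0.5903 0.0521 0.028 ] False [ 0.7 -0.2 -0.1]
[(array([0.559 , 0.0217]), array([-0.1602,  0.0019])), (array([ 0.583 , -0.2864]), array([0.1488, 0.0014]))] 53.625
```

View pics/t4.png

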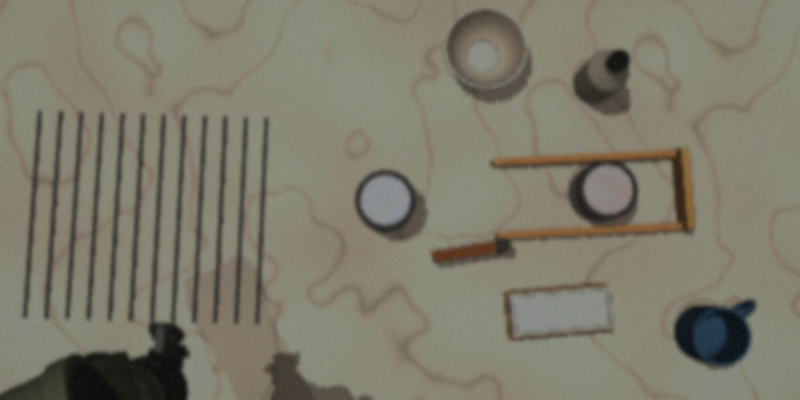

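Tin B is on the axis at (385,200) and tin A is in the lane at (608,190). Final push, then check before closing the catch.

Run:
```python
from rob import *
B=min(tins(),key=lambda t:tolane(t)[0]);push(B,lane(.136),f=9,over=.008);away()
im=look();T=tins(im);print([(t.round(4),tolane(t).round(4)) for t in T],bot.read_clock())
cv2.imwrite("pics/t5.png",cv2.resize(im[110:310,60:460,::-1],(800,400)))
```

```text
push end [ 0.5772 -0.2305  0.0275] True [0.7 1.7 1.7]
[(array([ 0.5818, -0.2753]), array([0.1377, 0.0011])), (array([ 0.5879, -0.3593]), array([0.2219, 0.0005]))] 61.8
```

View pics/t5.png

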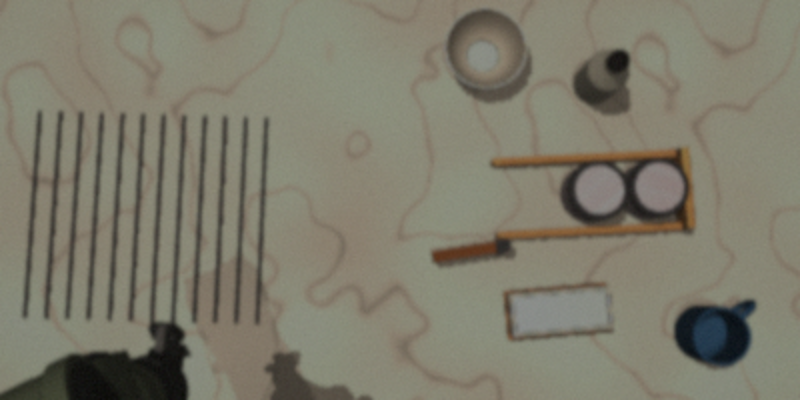

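Both tins are home (658,188 and 600,190; lane x 0.222 and 0.138). Now the catch.

Run:
```python
from rob import *
P=lane(0,-.069);q=quat(LX);Z=.033
def pt(th,g=0,r=.075):
    u=-LX*np.cos(th)+LY*np.sin(th);n=LX*np.sin(th)+LY*np.cos(th);return P+r*u-(.022+g)*n
bot.set_gripper(0.0)
s=pt(-.15,.02);bot.move_pose([*s,.14],q);bot.move_linear([*s,Z],.15)
for th in np.arange(0,1.5,.2): bot.move_linear([*pt(th),Z],.08)
print(bot.move_linear([*pt(1.571,-.014),Z],.04,until_force=7),bot.read_ft_force(),tolane(np.array(bot.read_position())[:2]))
e=pt(1.571,.03);bot.move_linear([*e,Z],.1);bot.move_linear([*e,.16],.2);away()
im=look();T=tins(im);print([(t.round(4),tolane(t).round(4)) for t in T],bot.read_clock())
r,g,b=masks(im)
for c in blobs((b-g>-12)&(g>100),100):
    x=upx(c[:,0])
    if 300<x[:,0].min() and x[:,0].max()<375 and x[:,1].min()>240:
        q_=rect(c,"top",.048);print("pile",q_,(q_[0]-PAD)*1000,q_[1]-PADA)
for c in blobs(r-b>42,30):
    q_=rect(c,"top",.046);p=tolane(q_[0])
    if abs(p[0])<.06 and abs(p[1])<.1: print("catch?",p.round(4),q_[1]-np.arctan2(*LX[::-1]),q_[2:])
cv2.imwrite("pics/t6.png",cv2.resize(im[170:300,280:440,::-1],(800,650))[:600])
```

```text
True [0.56138636 2.9295504  2.5070546 ] [-0.02023271  0.00347003]
[(array([ 0.5818, -0.2753]), array([0.1377, 0.0011])), (array([ 0.5879, -0.3589]), array([0.2216, 0.0006]))] 72.075
pile (array([ 0.41292422, -0.22853424]), np.float32(-1.443789), np.float32(143.2531), np.float32(58.977047)) [1.22422485 0.96575928] 0.019510984
```

View pics/t6.png

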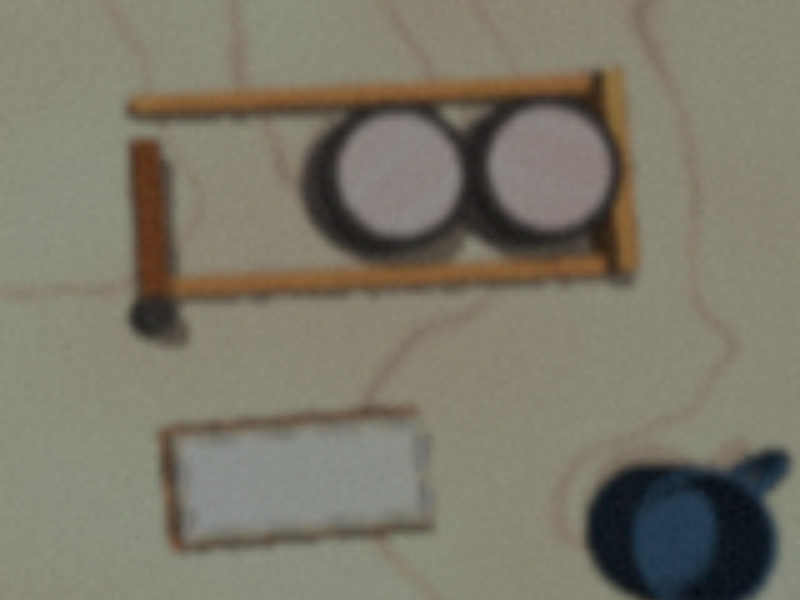

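The catch stands square across the mouth, both tins are home and the top plate is about 1.5 mm off the pad centre. One side view to check the lower plates.

Run:
```python
from rob import *
im=look("scene");cv2.imwrite("pics/s7.png",cv2.resize(im[95:225,120:280,::-1],(800,650),interpolation=cv2.INTER_CUBIC)[:600])
```

```text
(no output)
```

View pics/s7.png

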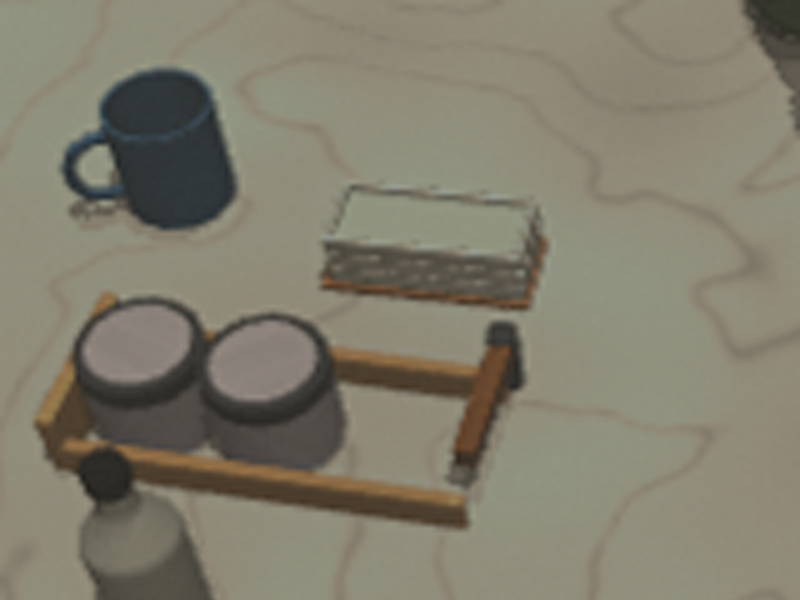

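The three plates form an even stack on the pad (325–545, 185–305), the tins are upright and touching, and the catch is closed at (490,390). Handing in.

```bash
python3 -c "
from cell import bot
print(bot.close_job())"
```

```text
the job is handed in; nothing more can be done
None
```

I handed the job in at about 72 s with all three plates stacked squarely on the pad, both tins closed up against the end board, the catch swung across the mouth, and the soap bottle, mug and bowl untouched; the hand-in call gave no verdict.

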